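# Hold a bag clip open round the edge of the recipe cards

### The arm

A 7-joint arm with a two-finger parallel gripper is mounted at the origin on the work surface; the furniture and walls round the work are solid. World frame = base frame: x ahead of the robot, y to its left, z up, the work surface at z = 0. Lengths are in mm, angles in rad, forces in N, time in s.
With the tool pointing down it reaches from about 425 to 1025 mm from the base axis. Payload 9.4 kg.
Tool frame: the origin (TCP) lies between the finger pads; the fingertips stand 11 mm ahead of it and the grasp point (between the pads) lies 8 mm behind it; z points along the fingers, y is the line along which they close (so a half turn about z gives the same grasp; the last joint's range is limited). The gripper opens to 93 mm and grips with 3 to 60 N. Pads are 15 mm wide; open, the fingers measure 128 mm over their backs; the gripper's body (75 mm by 188 mm) begins 65 mm behind the grasp point.
Start: joints at [1.11, 0.599, -0.003, 1.599, 0.002, 0.943, -0.08], TCP at [271.465, -672.258, 229.618] pointing down, gripper open.
Joint ranges: [-2.57, 2.57], [-0.35, 1.97], [-1.29, 1.29], [0.11, 2.56], [-1.05, 4.19], [0.11, 1.86], [-2.63, 2.63]. Speed limits (rad/s): [2.22, 2.22, 3.01, 3.01, 3.14, 3.14, 3.14].

### API

Orientations are given as [roll, pitch, yaw] about the fixed x, y, z axes, in that order (R = Rz(yaw) Ry(pitch) Rx(roll)).
In Python, from workcell import bot gives the robot as it stands.
- The arm moves only by the shell command python3 -m handwheel 'ROWS' [OPENING] [FORCE]. ROWS is a JSON object of lists of equal length, an entry for each row: "linear": the shift along the tool's x, y, z in mm, a list of three; "turn": the turn about the tool's z in rad. In form: {"linear": [[tx, ty, tz], ...], "turn": [turn, ...]}. A call has 1 to 12 rows; each row is the pose to reach, as a shift and turn from the pose commanded when the call began, along the tool's axes at that moment; what a row does not reach only later rows make up. A row lasts 1/12 s, in which the tool goes at most 41.7 mm and 7.16 degrees, less where a joint would pass 70% of its speed; a pose out of reach is approached as far as the arm can. A call with a gripper value outside its range is refused whole. OPENING is the opening, from -1 (shut) to 1 (fully open), set as the call begins (- or left out, the last holds). The fingers move at their own pace and stop on an object; FORCE is the grip in N (left out, the last holds). Time passes only in rows, so rows that repeat a pose let the fingers close. It gives the time, the measured TCP pose, the force, the opening and the grip force at its end, in the units of the state.
- bot.get_obs(): the state, without advancing time (a new reading comes with each control period).
- bot.camera(name): name is "side" or "top"; returns the picture (384x512x3 uint8, red, green, blue); there is no depth.
- bot.get_calibration(name): a dict with "fov_y" (degrees; the focal length in pixels is half the picture's height over the tangent of half this angle, whatever the lens; pixels are square), "cx", "cy" (the principal point, pixels), "dist_coeffs" ([k1, k2, p1, p2, k3] as OpenCV has them; the pictures are not rectified), "R" (3x3) and "t" (3): a world point X has camera coordinates R X + t. Camera axes: x right, y down, z forward; pixel columns grow to the right and rows downward; lengths in mm; the calibration is good to about 2 mm. A picture is of the moment at which its call begins. get_calibration takes no time and is no camera call.
- bot.finish_job(): hands the job in; it is judged then, once.
Trained networks look in the newest picture that a camera, given by its name, has taken for a name from the list of things; names that differ only in an ending like _2 or _b are one class to them, and where a whole thing is asked for, a point or a joint stands for the part that bears it (a point fixed in the world has none). Each returns a list of dicts, best first, with "confidence" (0 to 1); they miss things now and then, are a little off and sometimes report something else, mostly with a low value. They report only what shows in the picture. A call takes as long as a camera call.
- bot.look_for(camera, name): "location" ([column, row] in pixels, amid what is visible of it).
The state is a dict: "clock": time; "joint_pos": joint angles; "joint_vel": joint speeds; "joint_torque": joint torques, N m; "eef_pos": TCP position; "orientation": TCP orientation; "wrist_force": force on the tool from outside, world axes, zero at the start; "torque": the same for the moment, N m; "gripper_width": opening from 0.0 (shut) to 1.0 (fully open); "finger_force": force on a finger pad.
Only numpy, scipy, OpenCV 4.12 (cv2) and the standard library are available. Lean on these libraries where they do the work, as an engineer would, in place of code of your own. Each camera call takes 0.05 s, during which the arm holds its last target. There are 200 camera calls.

### The job

Pick up the spring clip from the worktop by its handles, squeeze it wide open and slide its gaping jaws over either upright side edge of the recipe cards in the stand, about half-way up and with the cards midway between the jaws, touching neither. Do not clamp the cards or shift the stand: finish still holding the clip fully open there, off the worktop, so that I can square the cards up before it is let go. Leave the mug, the lemon, the spice jar and the scissors alone.

Things in the scene. Friction and masses are not known exactly. Their poses are not given: they have to be found in the camera images.
- clip: White plastic spring clip lying on its side: two arms on a steel pin with a coil spring; about 117 mm long, 30 mm high as it lies, 70 g. Origin: foot of the pin (on the worktop at the start). x points from the handles to the jaws, y is the line along which handles are squeezed and jaws open, z runs along the pin (up at the start).
- clip_handles (a point): Point midway between the clip's handles, half-way up (z = 0.015 at the start), 45 mm behind the pin, axes as clip. Squeeze here along y. The handles run from 62 to 8 mm behind the pin; their outer faces are here about 50 mm apart when shut (56 mm at their ends), 27 mm and parallel when fully open, at a stop. Takes 4 N to start, 9 N at the stop.
- clip_mouth (a point): Point midway between the lips of the clip's jaws, half-way up, 50 mm ahead of the pin and 95 mm ahead of clip_handles along x; axes as clip. Jaw ends reach 4 mm farther. Shut, the lips meet here; fully open they stand 24 mm apart, and the space behind them is clear for 40 mm.
- clip_jaw (a joint): How far each arm of the clip has turned: 0 = jaws shut (where the spring drives it), 0.24 rad = fully open, at the stop. Both arms always turn by the same amount in opposite senses.
- stand: Slotted oak block, 55 mm deep (x), 110 mm long (y), 28 mm high, loose on the worktop, with the recipe cards upright in it; 0.6 kg in all. Origin under its centre; the printed face looks to -x.
- cards (a point): Centre of the part of the card bundle that shows above the block: stiff, upright, 148 mm wide (y), 5 mm thick (x), from z = 0.028 to 0.119; this point is at z = 0.0735. Axes as stand: x square to the cards' face, y along their width. The upright side edges lie 74 mm from this point along +y and -y and stick out 19 mm past the block's ends.
- mug: White mug with blue dots, 90 x 120 x 93 mm, behind the work; leave it alone. Origin under its centre.
- lemon: Yellow lemon, 78 x 55 x 56 mm; leave it alone. Origin under its centre.
- pepper: Glass spice jar with a dark cap, 41 mm across, 105 mm high; leave it alone. Origin under its centre.
- scissors: Scissors lying flat, 87 x 199 x 9 mm; leave them alone. Origin under their centre.

How it is judged:
By the outcome, as a careful person would: the job done as asked, in the order asked, and still so for the second after the job is handed in, while the arm keeps its last pose, push and grip.
It also fails if it takes over 35 s, if anything falls off the work surface, if the arm or the gripper's body presses on something with over 40 N, if the wrist force passes 120 N, or if a joint passes its speed limit or range.

## Working session

There is one attempt and no reset: what is moved stays moved. The work goes in short steps, Python scripts to look and compute and a shell command to move; the robot and the scene stay as the last step left them, time stands still between calls to the robot, and variables do not carry over. Pictures are saved under pics/ and viewed, at most 10 in all, crops included, and the job is handed in when it is done.

```bash
mkdir -p pics; cat > h.py <<'E'
import numpy as np, cv2
from workcell import bot
from scipy.spatial.transform import Rotation as Ro
def cal(n):
    c=bot.get_calibration(n); f=192/np.tan(np.radians(c["fov_y"])/2)
    K=np.array([[f,0,c["cx"]],[0,f,c["cy"]],[0,0,1.]])
    return K,np.array(c["dist_coeffs"],float),np.array(c["R"],float),np.array(c["t"],float)
def ray(n,p):
    K,d,R,t=cal(n); u=cv2.undistortPoints(np.array([[p]],float),K,d)[0,0]
    return -R.T@t, R.T@np.array([u[0],u[1],1])
def onz(n,p,z):
    o,v=ray(n,p); return o+v*(z-o[2])/v[2]
def proj(n,X):
    K,d,R,t=cal(n); return cv2.projectPoints(np.array(X,float).reshape(-1,3),cv2.Rodrigues(R)[0],t,K,d)[0].reshape(-1,2)
def save(n,f):
    im=bot.camera(n); cv2.imwrite(f,im[:,:,::-1]); return im
E
python3 - <<'E'
from h import *
np.set_printoptions(precision=1,suppress=True)
for n in("top","side"):
    save(n,f"pics/{n}0.png")
    print(n,ray(n,(256,192)))
    for o in("clip","clip_handles","clip_mouth","stand","cards","mug","lemon","pepper","scissors"):
        for r in bot.look_for(n,o)[:2]: print(o,r["location"],round(r["confidence"],2),onz(n,r["location"],{"cards":73}.get(o,15)))
print(bot.get_obs())
E
```

```text
top (array([ 361. , -143.3, 1004.7]), array([ 0.2,  0. , -1. ]))
clip [228.0, 261.0] 0.64 [423.7 -69.3  15. ]
clip_handles [231.2, 259.8] 0.83 [426.6 -76.5  15. ]
clip_mouth [231.1, 260.6] 0.65 [424.8 -76.3  15. ]
stand [323.2, 257.2] 0.79 [ 437.5 -283.9   15. ]
cards [328.1, 259.5] 0.9 [ 428.3 -286.2   73. ]
mug [258.2, 161.1] 0.74 [ 659.2 -131.    15. ]
lemon [179.4, 182.5] 0.8 [602.7  52.1  15. ]
pepper [353.2, 184.0] 0.78 [ 609.7 -355.1   15. ]
scissors [145.9, 272.5] 0.97 [391.3 116.3  15. ]
side (array([ 573.8, -878.6,  669.2]), array([-0. ,  0.8, -0.6]))
clip [208.5, 191.2] 0.72 [428.4 -66.8  15. ]
clip_handles [208.3, 192.1] 0.98 [428.4 -70.7  15. ]
clip_mouth [205.6, 191.2] 0.66 [420.6 -67.4  15. ]
stand [198.5, 251.9] 0.63 [ 436.  -285.9   15. ]
cards [201.2, 249.8] 0.78 [ 452.9 -332.3   73. ]
cards [206.7, 190.1] 0.35 [ 436.3 -134.8   73. ]
mug [287.6, 196.7] 0.67 [641.6 -75.4  15. ]
lemon [207.5, 189.1] 0.59 [424.5 -57.9  15. ]
lemon [271.0, 164.4] 0.54 [595.8  73.2  15. ]
pepper [270.9, 264.9] 0.86 [ 599.3 -313.8   15. ]
scissors [202.0, 154.4] 0.56 [383.9 111.2  15. ]
{'clock': 1.0, 'joint_pos': array([ 1.1,  0.6, -0. ,  1.6,  0. ,  0.9, -0.1]), 'joint_vel': array([ 0., -0., -0., -0., -0., -0.,  0.]), 'joint_torque': array([  0. , -76.5,   1.5, -25.3,  -0.1,   0. ,   0. ]), 'eef_pos': array([ 271.5, -672.3,  229.6]), 'orientation': array([3.1, 0. , 0.4]), 'wrist_force': array([0.4, 0.4, 0.4]), 'torque': array([-0., -0., -0.]), 'finger_force': 0.0, 'gripper_width': 0.9986956007221028}
```

View pics/top0.png

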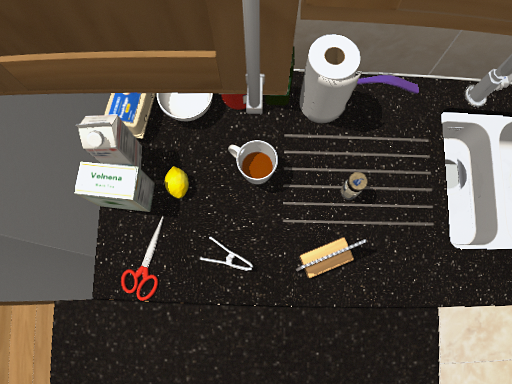

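View pics/side0.png

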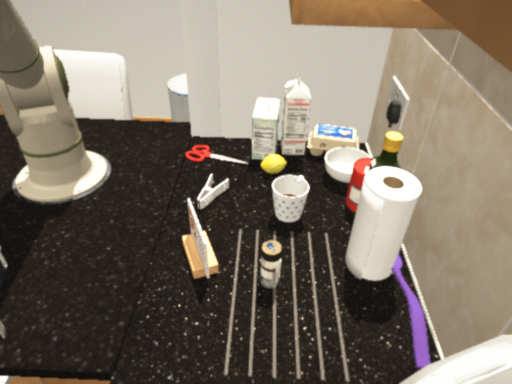

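The top view shows the clip at about (228,258) as a V and the stand at (328,258), with the cards tilted about 20° in the image. The side view shows them at (210,190) and (200,240). I'll zoom in on both.

```bash
python3 - <<'E'
import cv2,numpy as np
t=cv2.imread("pics/top0.png"); s=cv2.imread("pics/side0.png")
a=cv2.resize(t[225:285,190:265],None,fx=5,fy=5,interpolation=2)
b=cv2.resize(t[225:285,290:375],None,fx=5,fy=5,interpolation=2)[:, :425]
c=cv2.resize(s[170:230,180:255],None,fx=5,fy=5,interpolation=2)
d=cv2.resize(s[190:280,170:255],None,fx=5*60/90,fy=5*60/90,interpolation=2)
top=np.hstack([a,b]);bot=np.hstack([c,cv2.copyMakeBorder(d,0,300-d.shape[0],0,425-d.shape[1],0)])
cv2.imwrite("pics/crop.png",np.vstack([top,bot])[:600])
E
```

```text
(no output)
```

View pics/crop.png

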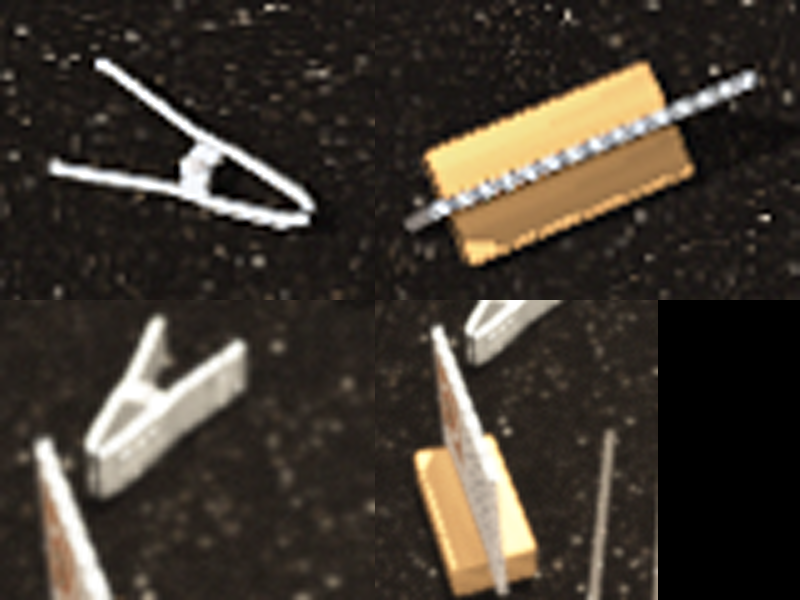

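Zoomed in, the clip's handle ends are at about (210,238) and (201,258) and its jaw tip at (252,268). The cards' top edge runs from (297,269) to (366,240).

```bash
cat > est.py <<'E'
from h import *
from scipy.optimize import least_squares
np.set_printoptions(precision=2,suppress=True)
P=lambda x,y,ox,oy,s:(ox+x/s-.4,oy+y/s-.4)
# clip: handle outer ends (top, z30) ,jaw tip ; side view: tops
top=[P(97,60,190,225,5),P(50,166,190,225,5),P(312,214,190,225,5)]
side=[P(158,320,180,170,5),P(240,344,180,170,5),P(90,450,180,170,5),P(97,495,180,170,5)]
def clip(q):
    x,y,a=q; c,s=np.cos(a),np.sin(a)
    L=np.array([[-62,-27,30],[-62,27,30],[54,0,30],[54,0,0]])
    return np.c_[x+c*L[:,0]-s*L[:,1],y+s*L[:,0]+c*L[:,1],L[:,2]]
def rc(q):
    C=clip(q); pt=proj("top",C[:3]); ps=proj("side",C)
    return pt,ps
def f(q):
    pt,ps=rc(q)
    A=[pt[0],pt[1],pt[2]]; 
    i,j=(0,1) if q[2]<0 else (1,0)
    return np.r_[np.ravel(pt[[1,0,2]]-np.array(top)),np.ravel(ps[[0,1,2,3]]-np.array([side[0],side[1],side[2],side[3]]))]
r=least_squares(f,[424,-72,-1.9],loss="soft_l1"); print("clip",r.x,r.cost,f(r.x))
x,y,a=r.x; u=np.array([np.cos(a),np.sin(a)]); print("handles",np.array([x,y])-45*u, "mouth",np.array([x,y])+50*u)
tc=[P(410-375,222,290,225,5),P(755-375,77,290,225,5)]
k=10/3
sc=[P(436-375,328-300,170,190,k),P(500-375,590-300,170,190,k)]
E0,E1=onz("top",tc[0],119),onz("top",tc[1],119)
d=(E0-E1);print("card ends",E0,E1,np.linalg.norm(d),"yaw of +y",np.arctan2(d[1],d[0]),"centre",(E0+E1)/2)
print(onz("side",sc[0],119))
for s in "top","side": print(s,proj(s,[E0,E1,(E1[0],E1[1],28)]))
o=bot.get_obs(); print(o["eef_pos"],o["orientation"],o["joint_pos"]); print(Ro.from_euler("xyz",o["orientation"]).as_matrix())
E
python3 est.py
```

```text
clip [429.82 -76.12  -1.94] 234.51762572978868 [  1.09  -0.62   0.73   0.39   1.09  -0.05  -0.59 -59.6    0.31 -59.44
   0.32 -58.77  -0.29 -58.93]
handles [446.09 -34.17] mouth [ 411.74 -122.74]
card ends [ 404.63 -215.48  119.  ] [ 466.19 -356.7   119.  ] 154.05878240972785 yaw of +y 1.9818998795043858 centre [ 435.41 -286.09  119.  ]
[ 409.49 -223.05  119.  ]
top [[296.6  269.  ]
 [365.6  240.  ]
 [356.11 244.6 ]]
side [[186.34 195.75]
 [204.65 243.1 ]
 [207.14 273.67]]
[ 271.47 -672.28  229.6 ] [3.14 0.   0.38] [ 1.11  0.6  -0.    1.6   0.    0.94 -0.08]
[[ 0.93  0.37 -0.  ]
 [ 0.37 -0.93 -0.  ]
 [-0.    0.   -1.  ]]
```

```bash
sed -i 's/^side=.*/side=[P(158,20,180,170,5),P(240,44,180,170,5),P(90,150,180,170,5),P(97,195,180,170,5)]/' est.py
cat >> est.py <<'E'
def cards(q):
    x,y,b=q; v=np.array([-np.sin(b),np.cos(b)])
    return np.array([[x+v[0]*74,y+v[1]*74,119],[x-v[0]*74,y-v[1]*74,119],[x-v[0]*74,y-v[1]*74,28]])
g=lambda q:np.r_[np.ravel(proj("top",cards(q)[:2])-np.array(tc)),np.ravel(proj("side",cards(q)[:1])-np.array(sc[:1]))]
r2=least_squares(g,[435,-286,.41],loss="soft_l1");print("cards",r2.x,g(r2.x))
bx,by,b=r2.x; v=np.array([-np.sin(b),np.cos(b)])
print("place handles",np.array([bx,by])-151*v,"pre",np.array([bx,by])-196*v,"yaw",b+np.pi/2)
h=np.array([x,y])-45*u
R=Ro.from_euler("xyz",o["orientation"]).as_matrix()
print("pick shift tool", R.T@(np.r_[h,120]-o["eef_pos"]), "yaw",a,a+np.pi)
E
python3 est.py
```

```text
clip [429.55 -73.56  -1.95] 0.8246500807317576 [ 0.06 -0.64 -0.42  0.32 -0.13  0.16 -0.44 -0.14  0.38  0.06  0.28  0.55
 -0.34  0.39]
handles [446.03 -31.69] mouth [ 411.23 -120.08]
card ends [ 404.63 -215.48  119.  ] [ 466.19 -356.7   119.  ] 154.05878240972785 yaw of +y 1.9818998795043858 centre [ 435.41 -286.09  119.  ]
[ 409.49 -223.05  119.  ]
top [[296.6  269.  ]
 [365.6  240.  ]
 [356.11 244.6 ]]
side [[186.34 195.75]
 [204.65 243.1 ]
 [207.14 273.67]]
[ 271.47 -672.28  229.6 ] [3.14 0.   0.38] [ 1.11  0.6  -0.    1.6   0.    0.94 -0.08]
[[ 0.93  0.37 -0.  ]
 [ 0.37 -0.93 -0.  ]
 [-0.    0.   -1.  ]]
cards [ 436.42 -287.29    0.41] [ 1.92 -1.24 -0.68  0.25 -0.73 -1.12]
place handles [ 496.05 -426.02] pre [ 513.83 -467.36] yaw 1.9768134803782584
pick shift tool [ 401.76 -528.61  109.58] yaw -1.9459194182684978 1.1956732353212953
```

```bash
python3 -m handwheel '{"linear":[[25,-33,0],[50,-66,0],[75,-99,0],[100,-132,0],[125,-165,0],[150,-198,0],[175,-231,0],[200,-264,0],[225,-297,0],[250,-330,0],[275,-363,0],[300,-396,0]],"turn":[-0.05,-0.1,-0.15,-0.2,-0.25,-0.3,-0.35,-0.4,-0.45,-0.5,-0.55,-0.6]}' 1 10
cat > sh.py <<'E'
import sys
from h import *
np.set_printoptions(precision=3,suppress=True)
o=bot.get_obs(); R=Ro.from_euler("xyz",o["orientation"]).as_matrix()
x,y,z,yaw=map(float,sys.argv[1:5])
d=(-(yaw-o["orientation"][2])+np.pi)%(2*np.pi)-np.pi
print("shift",R.T@(np.array([x,y,z])-o["eef_pos"]),"turn",d,"clock",o["clock"],"q",o["joint_pos"],"eef",o["eef_pos"],o["orientation"],"F",o["wrist_force"],o["gripper_width"],o["finger_force"])
E
python3 sh.py 446 -31.7 120 1.196
```

```text
clock: 2.0
eef_pos: [401.6, -191.0, 230.0]
orientation: [3.141, -0.0, 0.986]
wrist_force: [2.1, 0.4, 0.1]
gripper_width: 1.001
finger_force: 0.0
shift [157.341 -51.002 109.947] turn -0.21002575677935242 clock 2.0 q [ 0.518  0.275 -0.251  2.205  0.109  0.671 -0.395] eef [ 401.573 -190.987  229.998] [ 3.141 -0.     0.986] F [2.055 0.415 0.051] 1.0009358719543855 0.0
```

```bash
python3 -m handwheel '{"linear":[[35,-12,0],[70,-24,0],[105,-36,20],[140,-48,50],[157,-51,80],[157,-51,110],[157,-51,110],[157,-51,110]],"turn":[-0.05,-0.1,-0.15,-0.2,-0.21,-0.21,-0.21,-0.21]}'
python3 sh.py 446 -31.7 15 1.196
python3 - <<'E'
from h import *
a=save("top","pics/t1.png");b=save("side","pics/s1.png")
z=lambda i,x,y:cv2.resize(i[y:y+75,x:x+100,::-1],None,fx=4,fy=4,interpolation=2)
cv2.imwrite("pics/c1.png",np.hstack([z(a,180,215),z(b,170,145)]))
E
```

```text
clock: 2.67
eef_pos: [444.9, -33.7, 119.0]
orientation: [-3.138, 0.002, 1.195]
wrist_force: [0.1, -0.7, 0.1]
gripper_width: 1.0
finger_force: 0.0
shift [  2.393   0.634 103.988] turn -0.0011303240259921132 clock 2.6667 q [ 0.128  0.472 -0.246  2.31   0.296  0.391 -0.743] eef [444.923 -33.651 118.994] [-3.138  0.002  1.195] F [ 0.063 -0.715  0.056] 1.0002375714995777 0.0
```

View pics/c1.png

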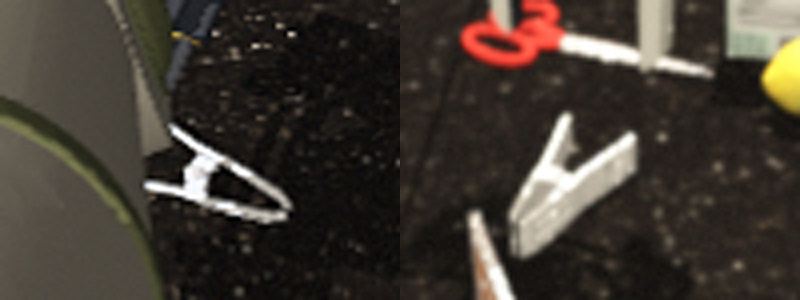

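The clip is undisturbed, with its jaw tip at (252,268) in the top view, and the open fingers straddle the handles. Next I descend.

```bash
python3 -m handwheel '{"linear":[[1,0,25],[2,0.5,50],[2.4,0.6,72],[2.4,0.6,88],[2.4,0.6,96],[2.4,0.6,96],[2.4,0.6,96]],"turn":[0,0,0,0,0,0,0]}'
python3 sh.py 446 -31.7 14 1.196
```

```text
clock: 3.35
eef_pos: [447.8, -32.3, 24.7]
orientation: [3.14, -0.0, 1.193]
wrist_force: [0.1, -0.2, -0.7]
gripper_width: 1.0
finger_force: 0.0
shift [-0.07  -1.928 10.657] turn -0.003199555268069254 clock 3.35 q [-0.     0.663 -0.078  2.369  0.42   0.119 -0.858] eef [447.805 -32.343  24.659] [ 3.14  -0.     1.193] F [ 0.105 -0.226 -0.663] 0.9998814063558904 0.0
```

```bash
python3 -m handwheel '{"linear":[[0,-1,4],[0,-1,8],[0,-1,10],[0,-1,10],[0,-1,10]],"turn":[0,0,0,0,0]}'
python3 sh.py 446 -31.7 14 1.196
```

```text
clock: 3.77
eef_pos: [447.0, -31.9, 14.8]
orientation: [3.14, -0.001, 1.193]
wrist_force: [-0.4, -0.3, -0.5]
gripper_width: 1.003
finger_force: 0.0
shift [-0.206 -1.016  0.804] turn -0.003000553250902094 clock 3.7667 q [ 0.021  0.685 -0.111  2.374  0.699  0.109 -1.139] eef [447.018 -31.883  14.806] [ 3.14  -0.001  1.193] F [-0.402 -0.319 -0.544] 1.0028913183703858 0.0
```

```bash
python3 -m handwheel '{"linear":[[0,0,0],[0,0,0],[0,0,0],[0,0,0],[0,0,0],[0,0,0],[0,0,0],[0,0,0],[0,0,0],[0,0,0]],"turn":[0,0,0,0,0,0,0,0,0,0]}' -1 22
python3 - <<'E'
from h import *
a=save("top","pics/t2.png");b=save("side","pics/s2.png")
z=lambda i,x,y:cv2.resize(i[y:y+75,x:x+100,::-1],None,fx=4,fy=4,interpolation=2)
cv2.imwrite("pics/c2.png",np.hstack([z(a,180,215),z(b,170,145)]))
E
```

```text
clock: 4.6
eef_pos: [446.5, -31.3, 13.6]
orientation: [3.142, -0.0, 1.194]
wrist_force: [0.3, 0.1, 0.3]
gripper_width: 0.341
finger_force: 7.1
```

View pics/c2.png

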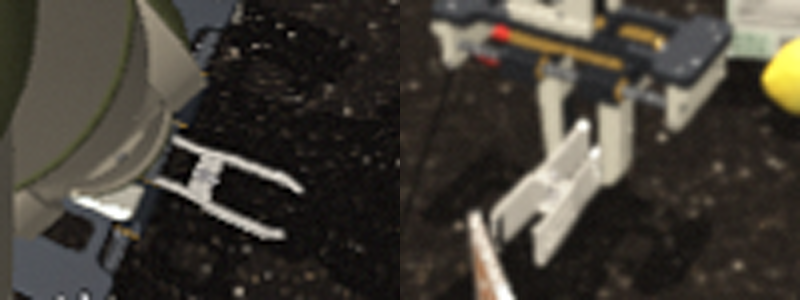

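The handles are squeezed and the jaws are opening, with the lips now at about (255,262) and (250,274) in the top view. The fingers are still moving, so I let them finish before lifting.

```bash
python3 -m handwheel '{"linear":[[0,0,0],[0,0,0],[0,0,0],[0,0,0],[0,0,0],[0,0,0]],"turn":[0,0,0,0,0,0]}' -1 25; python3 -m handwheel '{"linear":[[0,0,-4],[0,0,-14],[0,0,-28],[0,0,-48],[0,0,-70],[0,0,-95],[0,0,-120],[0,0,-138],[0,0,-146],[0,0,-146]],"turn":[0,0,0,0,0,0,0,0,0,0]}'
python3 sh.py 514 -467 150 -1.165
```

```text
clock: 5.2
eef_pos: [446.4, -31.4, 13.6]
orientation: [3.142, -0.0, 1.194]
wrist_force: [0.3, 0.8, -0.0]
gripper_width: 0.282
finger_force: 25.0
clock: 6.03
eef_pos: [446.8, -31.9, 161.1]
orientation: [3.139, -0.0, 1.193]
wrist_force: [0.4, 0.2, -1.3]
gripper_width: 0.28
finger_force: 25.0
shift [-379.593  223.029   11.519] turn 2.3577138126711255 clock 6.0333 q [ 0.345  0.426 -0.535  2.262  0.421  0.545 -0.893] eef [446.817 -31.88  161.055] [ 3.139 -0.     1.193] F [ 0.406  0.186 -1.298] 0.2796776415800668 24.980354011058807
```

```bash
python3 -m handwheel '{"linear":[[-17,10,0],[-34,20,0],[-51,30,0],[-68,40,0],[-85,50,0],[-102,60,0],[-119,70,0],[-136,80,0],[-153,90,0],[-170,100,0],[-187,110,0],[-204,120,0]],"turn":[0.1,0.2,0.3,0.4,0.5,0.6,0.7,0.8,0.9,1.0,1.1,1.2]}'
python3 sh.py 517.4 -475.6 161 -1.165
```

```text
clock: 7.03
eef_pos: [482.1, -266.1, 158.0]
orientation: [-3.142, 0.003, -0.011]
wrist_force: [0.3, 0.1, -0.5]
gripper_width: 0.279
finger_force: 25.0
shift [ 37.613 209.136  -3.14 ] turn 1.1539765473224506 clock 7.0333 q [ 0.537  0.495 -0.192  2.058  0.162  0.606 -1.348] eef [ 482.087 -266.062  157.962] [-3.142  0.003 -0.011] F [ 0.32   0.057 -0.55 ] 0.27880371569472606 24.97719794511795
```

```bash
python3 -m handwheel '{"linear":[[3,18,0],[6,36,0],[10,54,0],[13,72,0],[16,90,0],[20,108,0],[23,126,0],[26,146,0],[30,166,0],[33,186,0],[36,202,0],[37.6,209,0]],"turn":[0.1,0.2,0.3,0.4,0.5,0.6,0.7,0.8,0.9,1.0,1.1,1.154]}'
python3 -m handwheel '{"linear":[[0,0,0],[0,0,0]],"turn":[0,0]}'
python3 sh.py 517.4 -475.6 72 -1.165
```

```text
clock: 8.03
eef_pos: [518.1, -476.7, 157.4]
orientation: [3.138, 0.0, -1.167]
wrist_force: [-0.6, 1.1, -0.0]
gripper_width: 0.281
finger_force: 25.0
clock: 8.2
eef_pos: [518.5, -473.9, 157.7]
orientation: [3.139, 0.002, -1.158]
wrist_force: [1.1, -0.3, 0.1]
gripper_width: 0.284
finger_force: 25.0
shift [ 1.317  1.451 85.734] turn 0.006642949455760938 clock 8.2 q [ 0.574  0.65   0.136  1.72  -0.115  0.782 -1.964] eef [ 518.464 -473.863  157.732] [ 3.139  0.002 -1.158] F [ 1.132 -0.296  0.052] 0.283830163048809 24.980812668800354
```

```bash
python3 - <<'E'
from h import *
a=save("top","pics/t3.png");b=save("side","pics/s3.png")
z=lambda i,x,y:cv2.resize(i[y:y+125,x:x+100,::-1],None,fx=4,fy=4,interpolation=2)
cv2.imwrite("pics/c3.png",np.hstack([z(a,300,180),z(b,160,180)]))
E
```

```text
(no output)
```

View pics/c3.png

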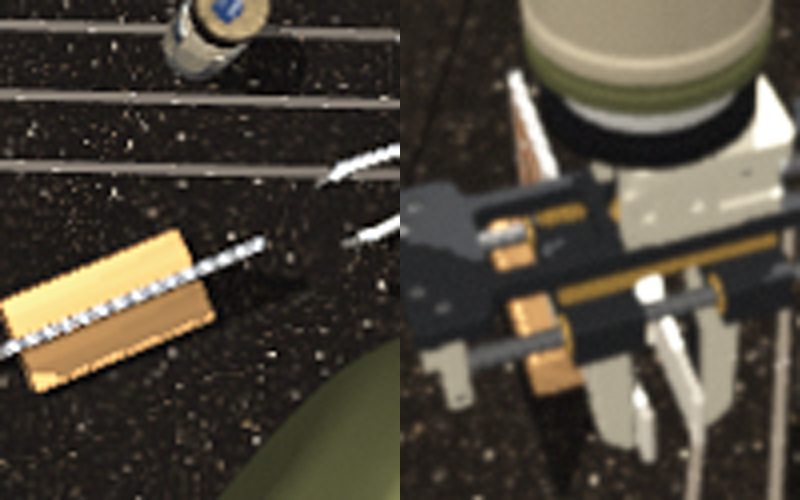

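The top view shows the open lips at about (380,226) and (387,241), with the card edge's end at (365,240). I'll measure the lateral offset, then lower the clip.

```bash
cat > lat.py <<'E'
from h import *
np.set_printoptions(precision=2,suppress=True)
bx,by,b=436.42,-287.29,.41
def rel(P,c=(bx,by),b=b):
    d=np.array(P[:2])-c; return d@[np.cos(b),np.sin(b)], d@[-np.sin(b),np.cos(b)]
E
python3 - <<'E'
from lat import *
o=bot.get_obs(); z=o["eef_pos"][2]+16.4
A,B=onz("top",(380,225.6),z),onz("top",(386.7,240.6),z)
print(A,B,np.linalg.norm(A-B)); print("tips mid rel cards (n,along)",rel((A+B)/2),"tip line yaw",np.arctan2(*(A-B)[[1,0]]))
print("tcp rel",rel(o["eef_pos"]))
# card top line: bright pixels along top edge, fit
im=cv2.imread("pics/t3.png").astype(float)
pts=[]
e0,e1=np.array([300,267.6]),np.array([365,240.4]); n=np.array([-(e1-e0)[1],(e1-e0)[0]]);n/=np.linalg.norm(n)
for s in np.linspace(.05,.95,40):
    c=e0+s*(e1-e0); t=np.arange(-4,4.1,.25); q=c+t[:,None]*n
    m=im[...,0]  # blue: wood is low in blue
    v=cv2.remap(m.astype(np.float32),q[:,0].astype(np.float32)[None],q[:,1].astype(np.float32)[None],1)[0]
    w=np.clip(v-130,0,None)
    if w.sum()>0: pts.append(onz("top",c+n*(w@t)/w.sum(),119)[:2])
pts=np.array(pts); vx,vy,x0,y0=cv2.fitLine(pts.astype(np.float32),cv2.DIST_HUBER,0,.01,.01).ravel()
print("card yaw of line",np.arctan2(vy,vx)%np.pi-np.pi/2,"offset of line from centre (n)",rel((x0,y0)), np.std([ (p-[x0,y0])@[-vy,vx] for p in pts]))
E
```

```text
[ 488.07 -372.2   174.91] [ 459.11 -384.75  174.91] 31.57056548375143
tips mid rel cards (n,along) (np.float64(-2.25742397709083), np.float64(-98.44377047618482)) tip line yaw 0.4088999957643153
tcp rel (np.float64(1.5052692177435636), np.float64(-203.3620777339742))
card yaw of line 0.39683592 offset of line from centre (n) (np.float64(0.3149764024221116), np.float64(-4.593584360127814)) 0.4244254328864543
```

```bash
python3 -m handwheel '{"linear":[[0,0,8],[0,-0.5,25],[0,-1,45],[0,-1,65],[0,-1,79],[0,-1,86],[0,-1,86],[0,-1,86],[0,-1,86]],"turn":[0,0,0.01,0.015,0.015,0.015,0.015,0.015,0.015]}'
python3 - <<'E'
from h import *
a=save("top","pics/t4.png");b=save("side","pics/s4.png")
z=lambda i,x,y:cv2.resize(i[y:y+75,x:x+80,::-1],None,fx=5,fy=5,interpolation=2)
cv2.imwrite("pics/c4.png",np.hstack([z(a,330,205),z(b,170,240)]))
print(bot.get_obs()["orientation"])
E
```

```text
clock: 9.05
eef_pos: [520.5, -474.5, 74.6]
orientation: [-3.141, -0.001, -1.175]
wrist_force: [-0.3, -0.4, -0.6]
gripper_width: 0.28
finger_force: 25.0
[-3.14079654e+00 -1.63342429e-03 -1.17511815e+00]
```

View pics/c4.png

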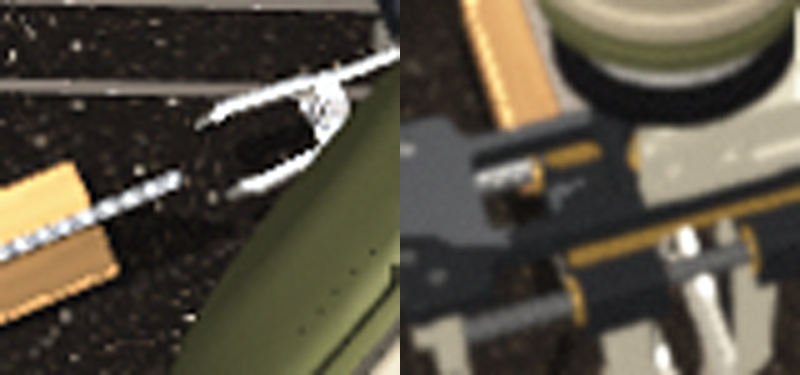

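The top view shows the lips at about (370,229) and (376,243), with the card's end at (366,240) heading into the gap. I'll measure the offset.

```bash
python3 - <<'E'
from lat import *
im=cv2.imread("pics/t4.png").astype(np.float32)
b=.397; o=bot.get_obs()
z=o["eef_pos"][2]+16.4; n=np.array([np.cos(b),np.sin(b)]);v=np.array([-n[1],n[0]])
def prof(al,zz,lo,hi):
    t=np.arange(lo,hi,.5); X=np.array([[*(np.array([bx,by])+al*v+k*n),zz] for k in t]); q=proj("top",X).astype(np.float32)
    s=cv2.remap(im[...,0],q[None,:,0],q[None,:,1],1)[0]; return t,s
for al in (-25,-40,-55,-65,-70):
    t,s=prof(al,119,-8,8.1); w=np.clip(s-110,0,None); print("card",al,(w@t)/w.sum(), t[w>30][[0,-1]])
for al in range(-98,-130,-4):
    t,s=prof(al,z,-28,28.1); w=s>120; f=np.flatnonzero(np.diff(w.astype(int))); print("clip",al,t[f])
print("tcp",rel(o["eef_pos"],b=b),o["eef_pos"],o["orientation"][2],z)
E
```

```text
card -25 1.4738348372230097 [-2.5  8. ]
card -40 0.1950128116602747 [-2.5  2.5]
card -55 0.128902545061237 [-2.5  3. ]
card -65 0.26163150621257186 [-2.5  3. ]
card -70 0.2413390646288594 [-2.  3.]
clip -98 []
clip -102 [18.5 19. ]
clip -106 [-15.  -10.5  17.5  21.5]
clip -110 [-16.5 -10.5  16.5  23.5]
clip -114 [-17.5 -10.5  17.5  24. ]
clip -118 [-17.  -11.   17.5  24.5]
clip -122 [-16.5 -11.   17.   24. ]
clip -126 [-16.5 -10.5  16.5  24.5]
tcp (np.float64(5.166466539337343), np.float64(-205.22672923013522)) [ 520.54 -474.56   74.78] -1.1751181513530975 91.1813408204001
```

```bash
python3 -m handwheel '{"linear":[[0,1,0],[0,2.2,0],[0,3.2,1],[-4,3.2,2],[-9,3.2,2],[-15,3.2,2],[-18,3.2,2],[-20,3.2,2],[-20,3.2,2],[-20,3.2,2],[-20,3.2,2]],"turn":[0,0,0,0,0,0,0,0,0,0,0]}'
cat > m.py <<'E'
from lat import *
im=bot.camera("top")[:,:,::-1].astype(np.float32); cv2.imwrite("pics/m.png",im)
b=.397; o=bot.get_obs()
z=o["eef_pos"][2]+16.4; n=np.array([np.cos(b),np.sin(b)]);v=np.array([-n[1],n[0]])
def prof(al,zz,lo,hi):
    t=np.arange(lo,hi,.5); X=np.array([[*(np.array([bx,by])+al*v+k*n),zz] for k in t]); q=proj("top",X).astype(np.float32)
    s=cv2.remap(im[...,0],q[None,:,0],q[None,:,1],1)[0]; return t,s
for al in (-40,-55,-65,-70):
    t,s=prof(al,119,-6,6.1); w=np.clip(s-110,0,None); print("card",al,(w@t)/w.sum(), t[w>30][[0,-1]])
a=rel(o["eef_pos"],b=b); e=int(a[1])
for al in range(e+103,e+80,-4):
    t,s=prof(al,z,-28,28.1); w=s>120; f=np.flatnonzero(np.diff(w.astype(int))); print("clip",al,t[f])
print("tcp",a,o["eef_pos"],o["orientation"],z,o["clock"],o["gripper_width"],o["wrist_force"])
E
python3 m.py
```

```text
clock: 10.07
eef_pos: [509.5, -457.1, 71.7]
orientation: [-3.142, -0.0, -1.175]
wrist_force: [0.6, 0.6, -1.0]
gripper_width: 0.284
finger_force: 25.0
card -40 0.1857623162690623 [-2.5  2.5]
card -55 0.1294193932238527 [-2.5  3. ]
card -65 0.26962743443071613 [-2.5  3. ]
card -70 0.24430400403119876 [-2.  3.]
clip -81 [-2.5  4.5]
clip -85 [-18.  -15.   13.5  17. ]
clip -89 [-19.5 -13.5  13.5  19. ]
clip -93 [-21.5 -14.   14.   21. ]
clip -97 [-21.  -14.   14.   20.5]
clip -101 [-20.5 -14.   13.5  20.5]
tcp (np.float64(1.7372464173304099), np.float64(-184.83893679327693)) [ 509.49 -457.08   71.63] [ 3.14 -0.   -1.18] 88.03481408010151 10.1167 0.2784322825553749 [ 0.07 -0.83 -0.59][ WARN:0@0.756] global loadsave.cpp:1063 imwrite_ Unsupported depth image for selected encoder is fallbacked to CV_8U.
```

The jaws are centred on the cards to about 0.3 mm, so I slide them on.

```bash
python3 -m handwheel '{"linear":[[-2,0,0],[-5,0,0],[-9,0,0],[-13,0,0],[-17,0,0],[-21,0,0],[-25,0,0],[-28,0,0],[-30,0,0],[-30,0,0],[-30,0,0],[-30,0,0]],"turn":[0,0,0,0,0,0,0,0,0,0,0,0]}'
python3 -m handwheel '{"linear":[[0,0,0],[0,0,0],[0,0,0],[0,0,0]],"turn":[0,0,0,0]}'
python3 m.py 2>/dev/null; python3 - <<'E'
import cv2,numpy as np
from h import *
a=cv2.imread("pics/m.png");b=save("side","pics/s5.png")[:,:,::-1]
z=lambda i,x,y:cv2.resize(i[y:y+75,x:x+80],None,fx=5,fy=5,interpolation=2)
cv2.imwrite("pics/c5.png",np.hstack([z(a,320,205),z(b,165,215)]))
E
```

```text
clock: 11.12
eef_pos: [497.9, -429.4, 71.7]
orientation: [-3.142, -0.0, -1.175]
wrist_force: [0.8, -0.3, -0.3]
gripper_width: 0.281
finger_force: 25.0
clock: 11.45
eef_pos: [497.8, -429.3, 71.6]
orientation: [3.142, -0.0, -1.175]
wrist_force: [-0.7, 0.4, -0.3]
gripper_width: 0.278
finger_force: 25.0
card -40 0.19994636511944935 [-2.5  2.5]
card -55 0.13150758558953354 [-2.5  3. ]
card -65 0.26674856814905146 [-2.  3.]
card -70 0.22687656051732885 [-2.  3.]
clip -51 [-3.  4.]
clip -55 [-2.   2.5 13.5 17.5]
clip -59 [-3.   4.  13.  19.5]
clip -63 [-3.   4.  14.  20.5]
clip -67 [-2.  3. 14. 20.]
clip -71 [-2.5  4.5 13.5 20.5]
tcp (np.float64(1.7406926042320832), np.float64(-154.64779826615253)) [ 497.82 -429.24   71.59] [ 3.14 -0.   -1.18] 87.99248585686715 11.5 0.27955006839673363 [-0.03  0.48 -1.34]
```

View pics/c5.png

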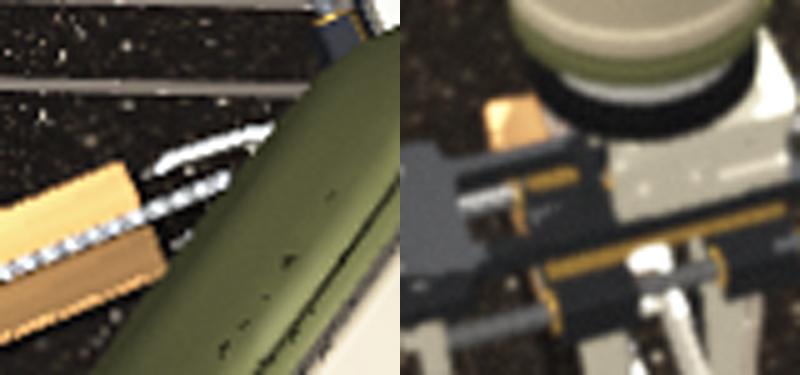

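The cards have not moved and run into the mouth by about 20 mm. The far lip is at about (352,239), still 13.5 mm from the cards' centre line, and the near lip at about (356,253) is half hidden behind the arm. The grip holds at the stop, so I hand in.

```bash
python3 -c "
from workcell import bot
print(bot.finish_job())"
```

```text
the job is handed in; nothing more can be done
None
```

The job is handed in: the arm is holding the clip fully open around the cards' right-hand (-y) edge, about half-way up and centred to within about 0.5 mm, with about 20 mm of card inside the jaws. The cards did not move in the camera measurements, but the near lip was half hidden by the arm in the last picture, so its gap follows from the centring measured just before the final slide.

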